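Lock the shaker platform with its transit bar

ROBOT

A 6-joint arm with a two-finger parallel gripper is mounted at the origin on the work surface. World frame = base frame: x ahead of the robot, y to its left, z up, the work surface at z = 0. Lengths are in mm, angles in degrees, forces in N, time in s.
With the tool pointing down it reaches from about 325 to 850 mm from the base axis. Payload 4.4 kg.
Tool frame: the origin (TCP) lies midway between the tips of the shut fingers; the grasp point (between the pads) lies 19 mm behind it; z points along the fingers, y is the line along which they close (so a half turn about z gives the same grasp; the last joint's range is limited). The gripper opens to 94 mm and grips with 3 to 60 N. Pads are 16 mm wide; open, the fingers measure 119 mm over their backs; the gripper's body (75 mm by 177 mm) begins 78 mm behind the grasp point.
Start: joints at [-77.206, 11.837, 88.321, -0, 79.842, -8.623], TCP at [209.952, -535.301, 205.447] pointing down, gripper open.
Joint ranges: [-156.59, 156.59], [-49.26, 127.26], [12.9, 141.05], [-63.56, 243.56], [4.71, 150.69], [-161.64, 161.64]. Speed limits (degrees/s): [159.86, 159.86, 180, 180, 180, 180].

INTERFACE

Orientations are given as [roll, pitch, yaw] about the fixed x, y, z axes, in that order (R = Rz(yaw) Ry(pitch) Rx(roll)).
In Python, from station import arm, vision gives the robot as it stands.
- The arm moves only by the shell command python3 -m inch 'ROWS' [OPENING]. ROWS is text: rows parted by semicolons, each of 4 numbers parted by spaces: the shift along the tool's x, y, z in m, then the turn about the tool's z in degrees. In form: dx dy dz spin; .... A call has 1 to 8 rows; each row shifts and turns the commanded pose from where the row before left it, along the tool's axes as they then stand; what a row does not reach is not made up. A row lasts 1/8 s, in which the tool goes at most 62.5 mm and 10.7 degrees, less where a joint would pass 70% of its speed; a pose out of reach is approached as far as the arm can. A call is refused whole if a number of a shift passes 0.0625 or a number of a turn 10.7, either way. A call with a gripper value outside its range is refused whole. OPENING is the finger opening in m, from 0 to 0.094, set as the call begins (- or left out, the last holds). The fingers move at their own pace and stop on an object; the grip force is fixed at half the most. Time passes only in rows, so rows that do not move let the fingers close. It gives the time, the measured TCP pose, the force, the opening and the grip force at its end, in the units of the state.
- arm.sense(): the state, without advancing time (a new reading comes with each control period).
- vision.snapshot(name): name is "scene" or "top"; returns a dict with "img" (480x640x3 uint8, red, green, blue), "z_map" (480x640 float32, mm along the optical axis (not along the pixel's ray), 0 where there is no reading), "K" (3x3 intrinsics, pixels), "R" (3x3) and "t" (3): a world point X has camera coordinates R X + t. Camera axes: x right, y down, z forward; pixel columns grow to the right and rows downward; lengths in mm; the calibration is good to about 2 mm. A picture is of the moment at which its call begins.
- arm.sign_off(): hands the job in; it is judged then, once.
Trained networks look in a picture, given as the dict that the camera call returned (one of the last four; its "shot" number tells which), for a name from the list of things; names that differ only in an ending like _2 or _b are one class to them, and where a whole thing is asked for, a point or a joint stands for the part that bears it (a point fixed in the world has none). Each returns a list of dicts, best first, with "conf" (0 to 1); they miss things now and then, are a little off and sometimes report something else, mostly with a low value. They report only what shows in the picture. A call takes as long as a camera call.
- vision.recognise(picture, label): "box" ([left, top, right, bottom] as shares, 0 to 1, of the picture: columns of its width, rows of its height, round what is visible of it).
The state is a dict: "time": time; "joint_positions": joint angles; "joint_vel": joint speeds; "joint_torque": joint torques, N m; "ee_pos": TCP position; "tcp_rot": TCP orientation; "ft_force": force on the tool from outside, world axes, zero at the start; "moment": the same for the moment, N m; "gripper_width": opening from 0.0 (shut) to 1.0 (fully open); "grip_force": force on a finger pad.
Only numpy, scipy, OpenCV 4.12 (cv2) and the standard library are available. Lean on these libraries where they do the work, as an engineer would, in place of code of your own. Each camera call takes 0.05 s, during which the arm holds its last target. There are 200 camera calls.

TASK

Make the bench shaker safe to carry: first push its sliding platform forward against the stop, so that the hole in its lug lines up with those in the two fixed ears. Then take the stepped locking bar (thin at one end, not the plain rod) from the rack, lay it in the shaker's V cradle, thin end towards the ears and short of the lug, let go, and push it lengthwise through ear, lug and ear until its shoulder is fully home against the last ear. Leave the plain rod and the glassware where they stand.

Things in the scene. Friction and masses are not known exactly. Their poses are not given: they have to be found in the camera images.
- shaker: White bench shaker, fixed. Origin on the bench right under the hole axis; z up; x = the way the platform is pushed (away from the robot); y = the way the bar is pushed. Hole axis: along y at x 0, z 92 mm. Housing x -240..50, y -165..165, top z 50 mm. Along y: V cradle -148..-108, gap -108..-48, V cradle -48..12, first ear 32..48, lug 75..95 (platform forward), last ear 122..138.
- platform (a joint): Slide of the aluminium platform along the shaker's x, in m: 0 = forward against its stop, lug in line with the ears; negative = back towards the robot (starts 20 to 50 mm back). About 2 N of friction; stays where left. Plate top z 61 mm, x -240..-40 mm at joint 0, with fixed beakers up to z 127 mm, all at x below -150 mm.
- lug (a point): Centre of the hole in the platform's upright lug (moves with the platform; axes as the shaker). Lug 36 mm in x (18 mm either side), 20 mm in y, reaching 30 mm below and 23 mm above this point; 21 mm hole through along y. Its flat bare face on the robot's side (-x) can be pushed.
- cradle (a point): Point on the hole axis, 92 mm above the bench, midway in the 60 mm gap between the two grey V cradles, where fingers can straddle the bar (floor 42 mm below). With the bar's middle here, it lies in both cradles, its tip 19 mm short of the first ear. The cradles hold it on the hole axis; their lips are 4 mm below it, so a finger just above them can push the bar's end all along. Axes as the shaker.
- ear_near (a point): Centre of the hole in the first fixed ear (16 mm thick along y, 21 mm hole; 44 mm wide in x; top 23 mm above this point). Axes as the shaker.
- ear_last (a point): Centre of the hole in the last fixed ear (same size, but a 14 mm hole, which takes the bar's thin end only). Axes as the shaker.
- bar_mid (a point): Middle of the locking bar's length, on its axis. Steel bar 182 mm long along its own y: 18 mm in diameter from y -91 to 59 mm, then a thin end, 10 mm in diameter with a tapered nose, to y 91 mm. About 0.3 kg, balancing 12 mm from here towards -y. Starts lying level in one lane of the rack, axis 50 mm above the bench.
- bar_shoulder (a point): Centre of the bar's shoulder, where the 18 mm part meets the thin end (59 mm from the middle towards the thin end).
- bar_tip (a point): Centre of the end face of the bar's thin end (91 mm from the middle).
- rod_mid (a point): Middle of the plain steel rod, 182 mm long and 18 mm in diameter all along, lying in the rack's other lane. Not to be used.
- bar: The locking bar again: origin and axes as point bar_mid.
- rack: Black plastic rack, fixed, foot 124 x 124 x 10 mm, origin at the centre of its underside. Two lanes along its y at x -42 and +42 mm, each with two V posts 12 mm thick at y -54 and +54 mm, lips 3 mm below the rods' axes; between the posts fingers can straddle a rod. The bar's thin end points to the rack's +y.
- bottle_mid (a point): Amber bottle, 68 mm in diameter, 190 mm high, standing loose on the bench; point 90 mm up its axis. Leave alone.
- flask_mid (a point): Amber long-necked flask, 76 mm in diameter, 153 mm high, standing loose; point 40 mm up its axis. Leave alone.
- jar_mid (a point): Small glass beaker, 68 mm in diameter, 75 mm high, standing loose; point 40 mm up its axis. Leave alone.

How it is judged:
By the outcome, as a careful person would: the job done as asked, in the order asked, and still so for the second after the job is handed in, with the robot touching nothing.
It also fails if it takes over 66 s, if anything falls off the work surface, if the arm or the gripper's body presses on something with over 40 N, if the wrist force passes 120 N, or if a joint passes its speed limit or range.

## Working session

There is one attempt and no reset: what is moved stays moved. The work goes in short steps, Python scripts to look and compute and a shell command to move; the robot and the scene stay as the last step left them, time stands still between calls to the robot, and variables do not carry over. Pictures are saved under pics/ and viewed, at most 10 in all, crops included, and the job is handed in when it is done.

```bash
mkdir -p pics; ls; cat > h.py <<'E'
import numpy as np, cv2
from station import arm, vision
def pts(s):
    z=s["z_map"]; v,u=np.mgrid[0:480,0:640]; K=s["K"]
    c=np.stack([(u-K[0,2])/K[0,0]*z,(v-K[1,2])/K[1,1]*z,z],-1)
    return (c-s["t"])@s["R"]   # R^T (c-t)
def proj(s,X):
    c=s["R"]@np.array(X,float)+s["t"]; p=s["K"]@c; return p[:2]/p[2]
def onplane(s,u,v,z):
    d=s["R"].T@np.linalg.inv(s["K"])@np.array([u,v,1.]); o=-s["R"].T@s["t"]
    return o+d*(z-o[2])/d[2]
E
python3 - <<'E'
from h import *
for n in("scene","top"):
    s=vision.snapshot(n); cv2.imwrite(f"pics/{n}0.png",s["img"][:,:,::-1]); np.save(f"{n}0.npy",s,allow_pickle=True)
    print(n,s["K"][0,0],(-s["R"].T@s["t"]).round())
    for l in ["shaker","platform","lug","cradle","ear_near","ear_last","bar","bar_tip","bar_shoulder","rod_mid","rack","bottle_mid","flask_mid","jar_mid"]:
        try:
            r=vision.recognise(s,l)
            print(l,[(round(q["conf"],2),(np.array(q["box"])*[640,480,640,480]).round(0).tolist()) for q in r[:2]])
        except Exception as e: print(l,e)
print(arm.sense())
E
```

```text
pics
scene 512.0554946268567 [1224.  192. 1177.]
shaker [(0.71, [207.0, 139.0, 354.0, 267.0]), (0.52, [446.0, 215.0, 479.0, 277.0])]
platform [(0.66, [232.0, 139.0, 347.0, 236.0])]
lug [(0.7, [229.0, 139.0, 347.0, 240.0])]
cradle [(0.85, [209.0, 141.0, 354.0, 269.0]), (0.53, [268.0, 269.0, 296.0, 308.0])]
ear_near [(0.97, [208.0, 140.0, 352.0, 267.0]), (0.43, [448.0, 216.0, 479.0, 278.0])]
ear_last [(0.78, [208.0, 136.0, 355.0, 272.0]), (0.68, [445.0, 215.0, 476.0, 272.0])]
bar [(0.89, [448.0, 216.0, 477.0, 276.0])]
bar_tip [(0.6, [443.0, 218.0, 480.0, 274.0])]
bar_shoulder [(0.81, [448.0, 212.0, 478.0, 274.0])]
rod_mid [(0.91, [416.0, 223.0, 449.0, 280.0]), (0.24, [268.0, 270.0, 295.0, 311.0])]
rack [(0.97, [411.0, 228.0, 471.0, 283.0])]
bottle_mid [(0.9, [167.0, 125.0, 197.0, 185.0]), (0.25, [266.0, 268.0, 294.0, 308.0])]
flask_mid [(0.74, [268.0, 269.0, 295.0, 308.0])]
jar_mid [(0.73, [187.0, 239.0, 217.0, 274.0]), (0.32, [231.0, 139.0, 346.0, 239.0])]
top 590.9204522939027 [ 361.   12. 1421.]
shaker [(0.64, [304.0, 225.0, 448.0, 361.0])]
platform [(0.91, [319.0, 247.0, 440.0, 365
[... 721 characters left out ...]
{'time': 1.5, 'joint_positions': array([-7.72066819e+01,  1.18388876e+01,  8.83229244e+01, -4.95152596e-04,
        7.98444684e+01, -8.62370854e+00]), 'joint_vel': array([ 0.06275707,  0.09675156,  0.06212264, -0.08424429,  0.01294088,
        0.02518937]), 'joint_torque': array([-2.13052522e-04, -3.70878267e+01, -2.81750411e+01,  6.98278402e-02,
        2.76536169e-02, -7.71765968e-06]), 'ee_pos': array([ 209.93663187, -535.27230817,  205.41872491]), 'tcp_rot': array([-1.79993718e+02, -4.59827903e-04,  2.14171139e+01]), 'ft_force': array([-0.02171446,  0.26124705,  0.93533356]), 'moment': array([ 0.03970949, -0.06691589,  0.01209467]), 'grip_force': 0.0, 'gripper_width': 0.9987576691633281}
```

```bash
python3 - <<'E'
from h import *
s=np.load("top0.npy",allow_pickle=True).item(); im=s["img"][:,:,::-1]
a=cv2.resize(im[215:375,290:460],None,fx=3.5,fy=3.5,interpolation=cv2.INTER_CUBIC)
cv2.imwrite("pics/top_shk.png",a)
b=cv2.resize(im[235:330,140:235],None,fx=5,fy=5,interpolation=cv2.INTER_CUBIC); cv2.imwrite("pics/top_rack.png",b)
P=pts(s); 
for n,sl in (("shk",np.s_[215:375,290:460]),("rack",np.s_[235:330,140:235])):
    p=P[sl]; print(n,np.histogram(p[...,2],bins=np.arange(-5,200,8)))
E
```

```text
shk (array([6349, 1320,    6,   10,   32,  239, 4273, 4415, 6154,  359,  503,
        400,   50,   24,  335,  828, 1295,  101,    0,    0,    0,    0,
          0,    0,    0]), array([ -5,   3,  11,  19,  27,  35,  43,  51,  59,  67,  75,  83,  91,
        99, 107, 115, 123, 131, 139, 147, 155, 163, 171, 179, 187, 195]))
rack (array([4624, 2160,  724,   16,    5,   26,  152,  792,  274,    0,    0,
          0,    0,    0,    0,    0,    0,    0,    0,    0,    0,    0,
          0,    0,    0]), array([ -5,   3,  11,  19,  27,  35,  43,  51,  59,  67,  75,  83,  91,
        99, 107, 115, 123, 131, 139, 147, 155, 163, 171, 179, 187, 195]))
```

View pics/top0.png

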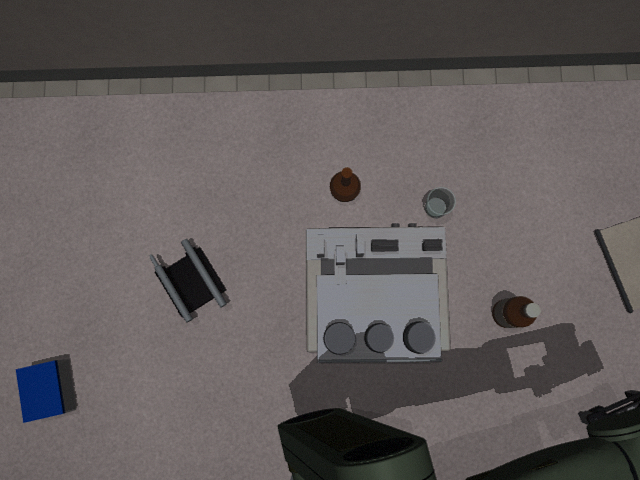

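View pics/scene0.png

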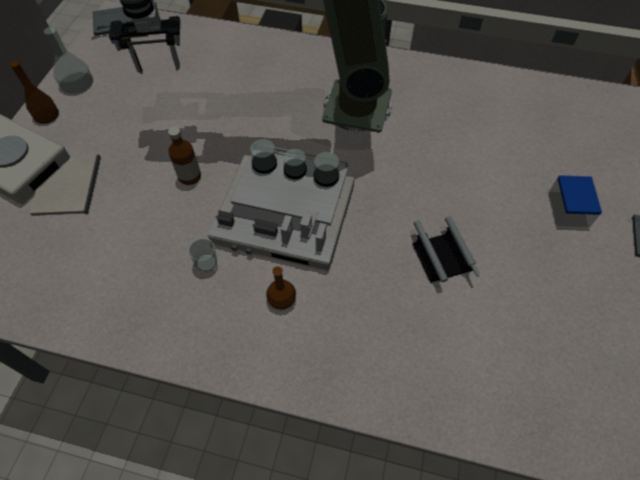

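```bash
sleep 0
```

```text
(no output)
```

View pics/top_shk.png

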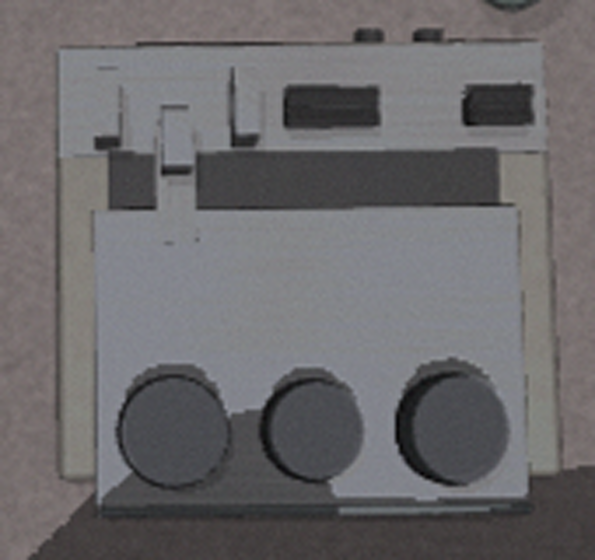

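View pics/top_rack.png

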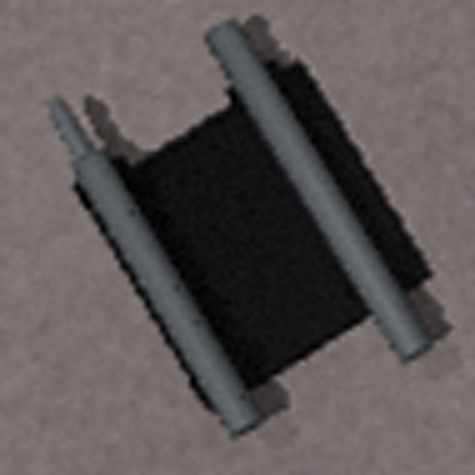

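```bash
cat > m.py <<'E'
from h import *
def fit():
    pass
E
python3 - <<'E'
from h import *
s=np.load("top0.npy",allow_pickle=True).item(); P=pts(s)
v,u=np.mgrid[0:480,0:640]
sel=(P[...,2]>51)&(P[...,2]<70)&(u>140)&(u<235)&(v>235)&(v<330)
n,lab=cv2.connectedComponents(sel.astype(np.uint8))
for i in range(1,n):
    p=P[lab==i]
    if len(p)<100: continue
    r=cv2.minAreaRect(p[:,:2].astype(np.float32)); b=cv2.boxPoints(r)
    print("rod",len(p),r,p[:,2].max().round(1),np.percentile(p[:,2],90)); print(b.round(1).tolist())
    d=p[:,:2]-p[:,:2].mean(0); e=np.linalg.svd(d,full_matrices=False)[2][0]; e*=np.sign(e[0]); q=d@e
    print(" mean",p[:,:2].mean(0).round(1),"ang",np.degrees(np.arctan2(e[1],e[0])).round(2),q.min().round(1),q.max().round(1))
m=(u>290)&(u<460)&(v>215)&(v<375)
sel=m&(P[...,2]>44)&(P[...,2]<135)
p=P[sel]; r=cv2.minAreaRect(p[:,:2].astype(np.float32)); print("hous",r,cv2.boxPoints(r).round(1).tolist())
# front edge line & side from housing rows
h=m&(abs(P[...,2]-50)<5)
ys=[];xs=[]
for c in range(312,442,2):
    w=h[:,c]; 
    if w.any(): 
        i=np.argmax(w); ys.append(P[i,c,1]); xs.append(P[i,c,0])
k=np.polyfit(ys,xs,1); print("front x = ",k)
for lo,hi in((105,135),(84,104)):
    z=m&(P[...,2]>lo)&(P[...,2]<hi)&(P[...,0]>330)
    n,lab,st,ce=cv2.connectedComponentsWithStats(z.astype(np.uint8))
    for i in range(1,n):
        q=P[lab==i]
        if len(q)>15: print(lo,len(q),st[i,:4],q[:,:2].min(0).round(),q[:,:2].max(0).round(),q.mean(0).round(1))
# platform front edge
z=m&(abs(P[...,2]-61)<4)
f=[(P[np.argmax(z[:,c]&(v[:,c]>262)),c]) for c in range(360,430,6)]
print(np.array(f).round(1).tolist())
E
```

```text
rod 545 ((512.8890380859375, 295.7210693359375), (182.397216796875, 19.448863983154297), 30.98467445373535) 65.1 61.017935215200055
[[429.70001220703125, 257.1000061035156], [439.70001220703125, 240.39999389648438], [596.0999755859375, 334.29998779296875], [586.0999755859375, 351.0]]
 mean [511.9 294.6] ang 31.34 -89.8 92.6
rod 521 ((479.9202880859375, 373.5290832519531), (181.6244659423828, 19.047466278076172), 31.011674880981445) 66.9 61.23052739198569
[[397.20001220703125, 334.8999938964844], [407.0, 318.6000061035156], [562.7000122070312, 412.20001220703125], [552.7999877929688, 428.5]]
 mean [472.2 368.4] ang 31.36 -81.5 100.1
hous ((466.8654479980469, -107.73342895507812), (329.1738586425781, 337.18756103515625), 89.29676055908203) [[296.29998779296875, -270.20001220703125], [633.4000244140625, -274.3999938964844], [637.5, 54.79999923706055], [300.29998779296875, 58.900001525878906]]
front x =  [1.50442316e-02 6.10399823e+02]
105 140 [317 234   7  21] [542.  14.] [586.  28.] [563.6  20.9 115.4]
105 144 [357 234   8  20] [540. -77.] [584. -61.] [560.6 -68.7 115.3]
105 153 [336 2
[... 222 characters left out ...]
8  25] [ 330. -136.] [382. -76.] [ 354.8 -106.2  116.9]
84 57 [424 239  19   6] [ 561. -257.] [ 573. -216.] [ 568.2 -237.9   87.4]
84 87 [372 240  27   5] [ 563. -157.] [574. -98.] [ 569.  -127.1   87. ]
84 48 [425 245  18   6] [ 547. -256.] [ 558. -217.] [ 551.5 -235.6   87.4]
84 86 [372 246  27   5] [ 549. -156.] [559. -97.] [ 553.3 -127.6   87. ]
84 30 [405 324   9  24] [ 331. -180.] [ 381. -163.] [ 356.3 -167.7   93.6]
[[498.8, -69.5, 59.5], [493.6, -83.0, 61.9], [502.8, -97.3, 59.6], [497.8, -111.0, 59.6], [495.4, -124.9, 57.5], [504.0, -138.7, 60.9], [496.9, -152.6, 58.5], [496.2, -165.9, 62.3], [495.7, -179.4, 64.1], [517.0, -195.2, 57.0], [495.6, -207.8, 58.4], [506.9, -222.2, 58.2]]
```

```bash
python3 -m inch '0 0 -0.025 10.7;0 0 -0.025 10.7;0.0285 -0.0511 0 0;0.0285 -0.0511 0 0;0.0285 -0.0511 0 0;0.0285 -0.0511 0 0;0.0285 -0.0511 0 0;0.0285 -0.0511 0 0' 0; python3 -m inch '0.0285 -0.0511 0 0;0.0285 -0.0511 0 0;0.0285 -0.0511 0 0;0.0285 -0.0511 0 0;0 0 0 0;0 0 0 0'
```

```text
time: 2.5
ee_pos: [381.6, -227.0, 255.8]
tcp_rot: [180.0, -0.1, -0.0]
ft_force: [1.4, 0.1, -0.4]
gripper_width: 0.183
grip_force: 0.0
time: 3.25
ee_pos: [494.5, -24.4, 255.3]
tcp_rot: [180.0, 0.0, 0.1]
ft_force: [-0.2, 0.7, 0.9]
gripper_width: 0.006
grip_force: 0.0
```

```bash
python3 -m inch '0 0 0.057 0;0 0 0.057 0;0 0 0.052 0;0 0 0 0;0.006 0 0 0;0.006 0 0 0;0.006 0 0 0;0 0 0 0';python3 -m inch '0.005 0 0 0;0.005 0 0 0;0.005 0 0 0;0 0 0 0'
```

```text
time: 4.25
ee_pos: [514.5, -24.4, 90.7]
tcp_rot: [180.0, -0.2, 0.0]
ft_force: [-1.3, 0.4, 0.1]
gripper_width: 0.004
grip_force: 0.0
time: 4.75
ee_pos: [528.7, -24.2, 89.4]
tcp_rot: [-180.0, -0.1, 0.0]
ft_force: [-0.1, -0.0, -0.0]
gripper_width: 0.007
grip_force: 0.0
```

```bash
python3 -m inch '0.004 0 0 0;0.003 0 0 0;0 0 0 0';python3 -m inch '0.002 0 0 0;0.002 0 0 0;0 0 0 0';python3 -m inch '0.001 0 0 0;0.001 0 0 0;0 0 0 0'
```

```text
time: 5.12
ee_pos: [533.7, -24.2, 89.2]
tcp_rot: [-180.0, 0.2, 0.0]
ft_force: [-4.3, 0.0, 3.2]
gripper_width: 0.003
grip_force: 2.4
time: 5.5
ee_pos: [533.6, -24.2, 89.2]
tcp_rot: [-180.0, 0.7, 0.0]
ft_force: [-14.8, -0.5, 12.2]
gripper_width: 0.005
grip_force: 7.8
time: 5.88
ee_pos: [533.6, -24.1, 89.0]
tcp_rot: [-180.0, 1.0, 0.1]
ft_force: [-20.8, -1.4, 17.1]
gripper_width: 0.004
grip_force: 10.1
```

```bash
python3 -m inch '-0.02 0 0 0;-0.02 0 0 0;0 0 -0.06 0;0 0 -0.06 0;0 0.01 -0.05 0;-0.02 -0.055 0 0;-0.02 -0.055 0 0;-0.02 -0.055 0 0' 0.05
python3 - <<'E'
from h import *
s=vision.snapshot("top"); cv2.imwrite("pics/top1.png",s["img"][:,:,::-1]); P=pts(s)
v,u=np.mgrid[0:480,0:640]; m=(u>290)&(u<460)&(v>215)&(v<290)
z=m&(P[...,2]>105)&(P[...,2]<122)
n,lab,st,ce=cv2.connectedComponentsWithStats(z.astype(np.uint8))
for i in range(1,n):
    q=P[lab==i]
    if len(q)>15: print(len(q),st[i,:4],q[:,:2].min(0).round(),q[:,:2].max(0).round(),q.mean(0).round(1))
a=cv2.resize(s["img"][215:305,290:460,::-1],None,fx=4,fy=4); cv2.imwrite("pics/top1c.png",a)
E
```

```text
time: 6.88
ee_pos: [441.2, 132.3, 260.1]
tcp_rot: [-179.9, -0.2, -0.1]
ft_force: [0.6, -0.4, 0.2]
gripper_width: 0.532
grip_force: 0.0
142 [317 234   7  21] [541.  14.] [586.  28.] [563.2  20.9 115. ]
144 [357 234   8  20] [540. -77.] [583. -61.] [560.9 -68.8 115. ]
147 [336 236   9  17] [544. -33.] [580. -14.] [562.2 -23.9 115. ]
```

View pics/top1c.png

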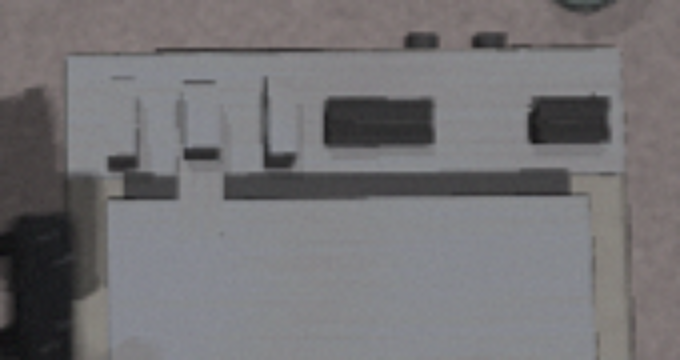

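```bash
python3 -m inch '0.008 -0.0593 0 0;0.008 -0.0593 0 0;0.008 -0.0593 0 0;0.008 -0.0593 0 0;0 0 0 -10.4;0 0 0.05 -10.4;0 0 0.05 -10.4;0 0 0 0'; python3 -m inch '0 0 0 0;0 0 0 0' 
python3 - <<'E'
from h import *
S=arm.sense(); print(S["ee_pos"],S["tcp_rot"])
s=vision.snapshot("scene"); cv2.imwrite("pics/sc1.png",cv2.resize(s["img"][160:310,370:520,::-1],None,fx=4,fy=4))
for X in((473,369.4,50),(558,420.6,50),(402,326,50)): print((proj(s,X)-[370,160])*4)
E
```

```text
time: 7.92
ee_pos: [469.7, 366.3, 154.5]
tcp_rot: [-180.0, 0.6, 31.1]
ft_force: [0.1, 0.4, 0.2]
gripper_width: 0.534
grip_force: 0.0
time: 8.18
ee_pos: [474.9, 369.1, 162.8]
tcp_rot: [180.0, -0.4, 31.1]
ft_force: [0.2, 0.8, 0.3]
gripper_width: 0.532
grip_force: 0.0
[474.85657426 369.10148263 162.75544564] [179.99588225  -0.35101174  31.13018062]
[358.63744772 332.95983825]
[426.86947676 463.8064169 ]
[304.50011408 230.77848325]
```

View pics/sc1.png

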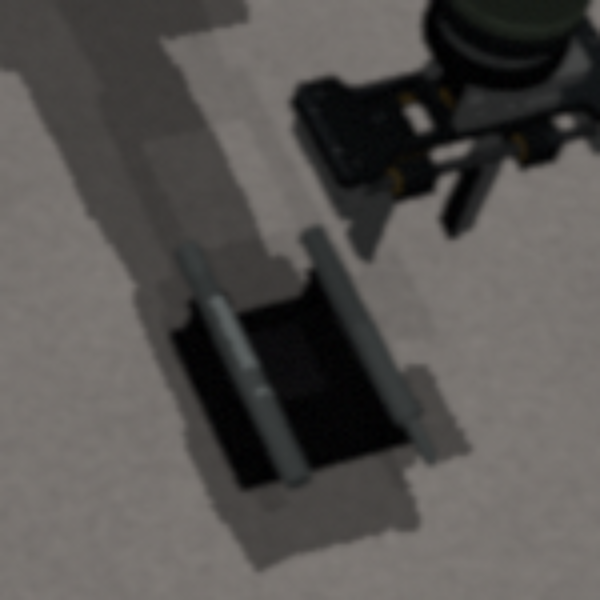

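```bash
python3 -m inch '0 0 0.044 0;0 0 0.044 0;0 0 0.03 0;0 0 0.0135 0;0 0 0 0;0 0 0 0'; python3 -m inch '0 0 0 0;0 0 0 0;0 0 0 0;0 0 0 0;0 0 0 0' 0
```

```text
time: 8.98
ee_pos: [474.3, 368.9, 30.0]
tcp_rot: [180.0, -0.2, 31.2]
ft_force: [0.7, -0.5, 0.5]
gripper_width: 0.535
grip_force: 0.0
time: 9.6
ee_pos: [471.6, 370.4, 28.5]
tcp_rot: [-179.8, -0.1, 31.2]
ft_force: [-3.6, 4.9, 2.8]
gripper_width: 0.184
grip_force: 30.0
```

```bash
python3 -m inch '0 0 -0.03 0;0 0 -0.05 0;0 0 -0.05 0;-0.0219 0.0529 0 0;-0.0219 0.0529 0 0;-0.0219 0.0529 0 0;-0.0219 0.0529 0 0;-0.0219 0.0529 0 0';python3 -m inch '-0.0219 0.0529 0 0;-0.0219 0.0529 0 0;-0.0219 0.0529 0 0;-0.0219 0.0529 0 0;-0.0219 0.0529 0 0;0 0 0 -9.7;0 0 0 -9.7;0 0 0 -9.7';python3 -m inch '0 0 0 -9.7;0 0 0 -9.7;0 0 0 -9.5;0 0 0 0;0 0 0 0;0 0 0 0'
python3 - <<'E'
from h import *
S=arm.sense(); print(S["ee_pos"],S["tcp_rot"])
s=vision.snapshot("scene"); cv2.imwrite("pics/sc2.png",cv2.resize(s["img"][110:290,180:400,::-1],None,fx=3.5,fy=3.5))
E
```

```text
time: 10.6
ee_pos: [515.1, 83.2, 156.9]
tcp_rot: [-179.9, 0.1, 31.2]
ft_force: [0.7, 0.8, -4.0]
gripper_width: 0.181
grip_force: 30.0
time: 11.6
ee_pos: [558.4, -197.7, 156.3]
tcp_rot: [-179.8, 0.0, 60.6]
ft_force: [-0.2, 0.2, -2.9]
gripper_width: 0.183
grip_force: 30.0
time: 12.35
ee_pos: [559.4, -197.8, 157.6]
tcp_rot: [-180.0, -0.0, 89.1]
ft_force: [-1.5, 0.6, -3.6]
gripper_width: 0.184
grip_force: 30.0
[ 559.35767837 -197.83673172  157.64951639] [-1.79969880e+02 -1.49007023e-02  8.91437191e+01]
```

View pics/sc2.png

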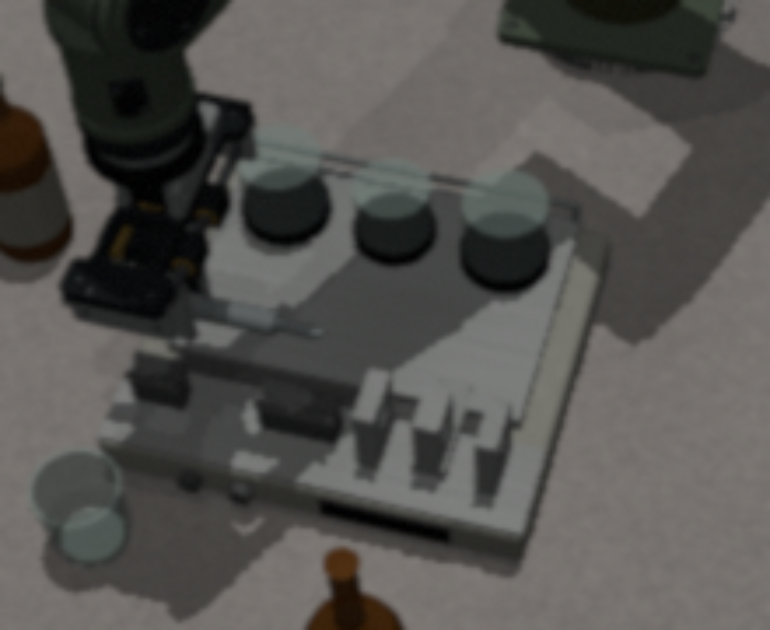

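```bash
python3 -m inch '0 0 0.03 0;0 0 0.03 0;0 0 0.016 0;0 0 0.004 0;0 0 0 0;0 0 0 0'; python3 -m inch '0 0 0.003 0;0 0 0.003 0;0 0 0 0;0 0 0 0'
```

```text
time: 13.15
ee_pos: [560.7, -198.5, 79.4]
tcp_rot: [179.9, 0.1, 89.2]
ft_force: [0.6, 0.0, -3.6]
gripper_width: 0.184
grip_force: 30.0
time: 13.65
ee_pos: [559.5, -197.9, 71.9]
tcp_rot: [-180.0, -0.0, 89.2]
ft_force: [0.8, -0.2, -3.3]
gripper_width: 0.179
grip_force: 30.0
```

```bash
python3 -m inch '0 0 0.001 0;0 0 0.001 0;0 0 0 0;0 0 0 0'; python3 -m inch '0 0 0.001 0;0 0 0.001 0;0 0 0 0;0 0 0 0'
```

```text
time: 14.15
ee_pos: [559.7, -198.1, 71.0]
tcp_rot: [180.0, 0.0, 89.2]
ft_force: [-3.2, 1.3, 5.7]
gripper_width: 0.182
grip_force: 30.0
time: 14.65
ee_pos: [559.7, -198.1, 70.9]
tcp_rot: [180.0, 0.0, 89.2]
ft_force: [-8.0, 1.9, 14.9]
gripper_width: 0.178
grip_force: 30.0
```

```bash
python3 -m inch '0 0 0 0;0 0 0 0;0 0 0 0;0 0 0 0;0 0 -0.03 0;0 0 -0.05 0;0 0 0 0' 0.05; python3 -m inch '-0.054 0 0 0;-0.054 0 0 0;0 0 0 0;0 0 0 0;0 0 0 0' 0
python3 - <<'E'
from h import *
for n in("top","scene"):
    s=vision.snapshot(n); P=pts(s)
    cv2.imwrite(f"pics/{n}3.png",cv2.resize(s["img"][110:290,180:400,::-1] if n=="scene" else s["img"][205:325,290:450,::-1],None,fx=3.5,fy=3.5))
    q=P[(abs(P[...,0]-561)<7)&(P[...,1]>-320)&(P[...,1]<-80)&(P[...,2]>91)&(P[...,2]<108)]
    print(n,len(q)); 
    if len(q): print(np.percentile(q,[1,50,99],axis=0).round(1))
    for X in((558.5,-280,92),): print(proj(s,X))
E
```

```text
time: 15.52
ee_pos: [563.1, -199.7, 153.1]
tcp_rot: [179.5, 0.3, 89.2]
ft_force: [0.5, -0.2, 0.3]
gripper_width: 0.533
grip_force: 0.0
time: 16.15
ee_pos: [557.9, -304.4, 147.2]
tcp_rot: [-179.9, -0.1, 89.3]
ft_force: [-0.1, -0.1, 0.1]
gripper_width: 0.041
grip_force: 0.0
top 452
[[ 554.1 -275.2   92. ]
 [ 560.6 -191.2   99.2]
 [ 567.9 -102.3  105.6]]
[452.87116809 244.10135933]
scene 359
[[ 554.5 -277.8   91.3]
 [ 562.7 -194.6   98.7]
 [ 567.9 -101.9  105.1]]
[207.388932   209.87569266]
```

View pics/scene3.png

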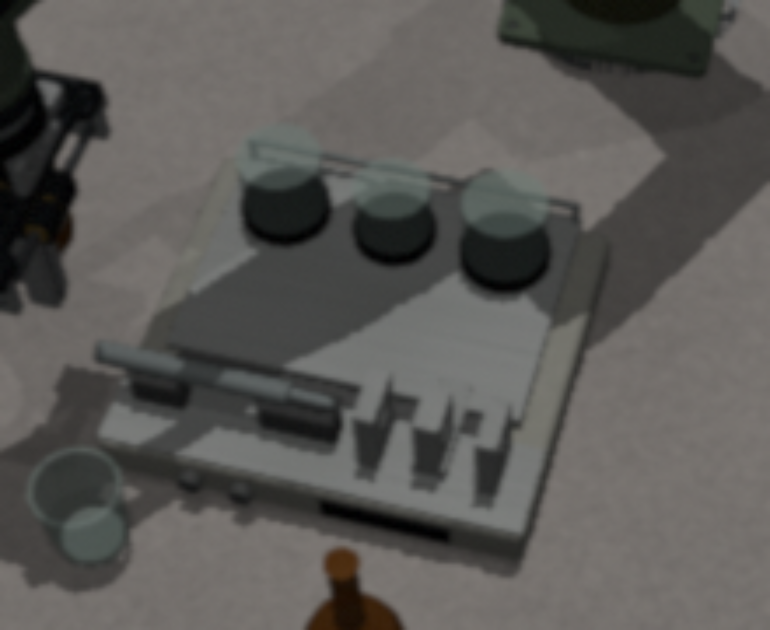

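```bash
python3 -m inch '0 0 0.03 0;0 0 0.026 0;0 0 0 0;0 0 0 0;0.006 0 0 0;0.006 0 0 0;0 0 0 0' ; python3 -m inch '0.006 0 0 0;0.006 0 0 0;0.006 0 0 0;0.006 0 0 0;0 0 0 0'
```

```text
time: 17.12
ee_pos: [558.6, -293.4, 92.6]
tcp_rot: [180.0, 0.0, 89.3]
ft_force: [-0.1, 0.2, 0.8]
gripper_width: 0.004
grip_force: 0.0
time: 17.75
ee_pos: [558.8, -269.3, 92.2]
tcp_rot: [180.0, -0.0, 89.2]
ft_force: [0.4, -1.6, 1.5]
gripper_width: 0.003
grip_force: 0.9
```

```bash
python3 -m inch '0.008 0 0.001 0;0.008 0 0 0;0.008 0 0 0;0.008 0 0 0;0 0 0 0' ; python3 -m inch '0.008 0 0 0;0.008 0 0 0;0.008 0 0 0;0.008 0 0 0;0 0 0 0'
```

```text
time: 18.38
ee_pos: [559.4, -238.3, 91.7]
tcp_rot: [179.9, 0.1, 89.2]
ft_force: [0.1, -3.8, 2.9]
gripper_width: 0.007
grip_force: 1.9
time: 19.0
ee_pos: [559.7, -205.0, 91.0]
tcp_rot: [180.0, -0.1, 89.3]
ft_force: [1.3, -1.9, 2.3]
gripper_width: 0.008
grip_force: 1.2
```

```bash
python3 -m inch '0.007 0 0 0;0.007 0 0 0;0.007 0 0 0;0.004 0 0 0;0 0 0 0' ; python3 -m inch '0.006 0 0 0;0.006 0 0 0;0.006 0 0 0;0.003 0 0 0;0 0 0 0'
```

```text
time: 19.62
ee_pos: [559.9, -180.7, 91.1]
tcp_rot: [180.0, -0.0, 89.2]
ft_force: [0.6, -3.7, 2.9]
gripper_width: 0.004
grip_force: 1.8
time: 20.25
ee_pos: [560.2, -160.2, 91.2]
tcp_rot: [180.0, 0.0, 89.2]
ft_force: [0.3, -4.9, 3.6]
gripper_width: 0.005
grip_force: 2.3
```

```bash
python3 -m inch '0.004 0 0 0;0.004 0 0 0;0 0 0 0' ; python3 -m inch '0.003 0 0 0;0.002 0 0 0;0 0 0 0'; python3 -m inch '0.002 0 0 0;0 0 0 0'
```

```text
time: 20.62
ee_pos: [560.3, -152.2, 91.2]
tcp_rot: [180.0, 0.0, 89.2]
ft_force: [0.5, -5.2, 3.9]
gripper_width: 0.008
grip_force: 2.4
time: 21.0
ee_pos: [560.4, -147.3, 91.1]
tcp_rot: [180.0, 0.0, 89.2]
ft_force: [-0.0, -5.1, 3.8]
gripper_width: -0.0
grip_force: 2.5
time: 21.25
ee_pos: [560.4, -146.0, 91.2]
tcp_rot: [180.0, 0.1, 89.2]
ft_force: [0.2, -7.1, 4.0]
gripper_width: 0.005
grip_force: 3.3
```

```bash
python3 -m inch '0.002 0 0 0;0 0 0 0;0 0 0 0'; python3 -m inch '0.002 0 0 0;0 0 0 0;0 0 0 0'; python3 -m inch '0.001 0 0 0;0.001 0 0 0;0 0 0 0;0 0 0 0'
```

```text
time: 21.62
ee_pos: [560.4, -145.8, 91.3]
tcp_rot: [180.0, 0.3, 89.2]
ft_force: [-0.2, -10.4, 2.6]
gripper_width: 0.007
grip_force: 5.3
time: 22.0
ee_pos: [560.5, -145.6, 91.3]
tcp_rot: [180.0, 0.5, 89.2]
ft_force: [-1.2, -14.3, 1.5]
gripper_width: 0.005
grip_force: 7.3
time: 22.5
ee_pos: [560.5, -145.5, 91.4]
tcp_rot: [180.0, 0.6, 89.2]
ft_force: [-0.2, -18.3, 1.2]
gripper_width: 0.008
grip_force: 9.3
```

```bash
python3 -m inch '-0.02 0 0 0;-0.02 0 0 0;0 0 -0.06 0;0 0 -0.06 0;-0.06 0 0 0;-0.06 0 0 0;0 0 0 0;0 0 0 0'
python3 - <<'E'
from h import *
s=vision.snapshot("top"); P=pts(s)
t=vision.snapshot("scene")
a=cv2.resize(s["img"][215:285,290:450,::-1],None,fx=4.5,fy=4.5); b=cv2.resize(t["img"][180:270,240:370,::-1],(720,300))
cv2.imwrite("pics/fin.png",np.vstack([a[:300],b[:, :720]]))
q=P[(abs(P[...,0]-561)<7)&(P[...,1]>-200)&(P[...,1]<80)&(P[...,2]>91)&(P[...,2]<108)]
print(q[:,1].min(),q[:,1].max(),np.histogram(q[:,1],bins=np.arange(-160,70,10)))
for l,d in(("bar_tip",154),): print(proj(s,(563,-109+d,92)),proj(s,(561,-137,92)))
E
```

```text
time: 23.5
ee_pos: [557.6, -298.1, 209.7]
tcp_rot: [-179.9, -0.2, 89.2]
ft_force: [0.2, 0.6, -0.1]
gripper_width: 0.008
grip_force: 0.0
-134.79576594168205 41.619782052477056 (array([ 0,  0, 17, 24, 26, 29, 25, 32,  6,  6, 25, 28, 17,  0, 12, 25, 32,
        6,  0, 18,  2,  0]), array([-160, -150, -140, -130, -120, -110, -100,  -90,  -80,  -70,  -60,
        -50,  -40,  -30,  -20,  -10,    0,   10,   20,   30,   40,   50,
         60]))
[309.53545348 245.65329041] [389.6474199 244.5595356]
```

View pics/fin.png

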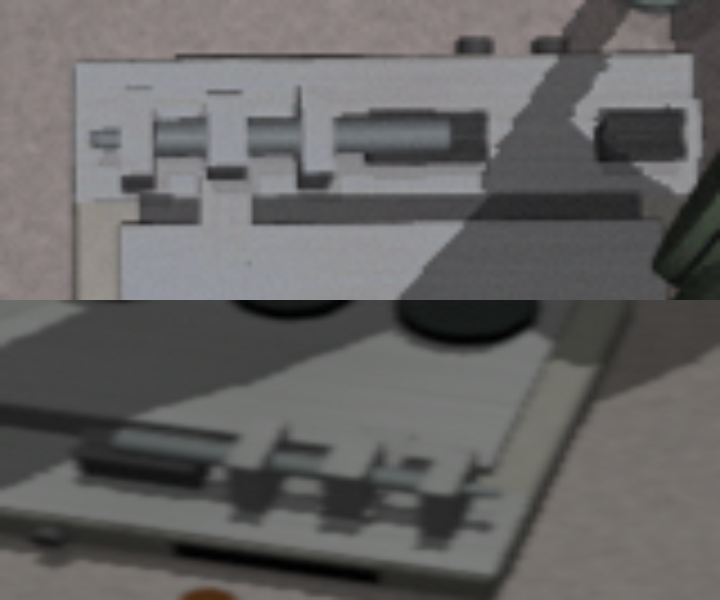

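```bash
python3 -c "
from station import arm
print(arm.sign_off())"
```

```text
the job is handed in; nothing more can be done
None
```

I pushed the platform against its stop, laid the stepped bar in the cradle, and slid it through ear, lug and ear until its shoulder stopped against the last ear. The job was handed in about 23.5 s in, with the robot clear and the plain rod and glassware left alone.

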